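# Seat a turning blank in the V-block of a drilling jig

## Task

Stand the plain straight-sided round wooden blank upright on the bed of the drilling jig, between the V-block and the sliding clamp, and let go of it. Then slide the clamp up by its black post until its nose presses the blank fully home, centred and firmly against both faces of the V (about 12 N on the blank; over 25 N crushes the wood). Leave it so, with the clamp still nipping the upright blank, and do not disturb the other things on the bench.

Things in the scene. Friction and masses are not known exactly. Their poses are not given: they have to be found in the camera images.
- blank_center (a point): centre (half-way up) of the wooden blank: a plain cylinder of pale wood with straight sides, 50 mm diameter, 100 mm tall, about 0.1 to 0.2 kg, standing on end on the bench. Its z axis is the cylinder's axis. The turned part of about the same height with a narrow waist, standing nearby, is not it and stays where it is.
- blank: the same blank; origin at the centre of its foot, z along its axis
- seat (a point): point on the top of the jig's bed (15 mm above the bench) where the centre of the blank's foot stands when the blank touches both V faces. x axis: along the clamp's slide, from the clamp towards the V; y across the jig; z up. The V's corner line stands 35 mm beyond it in +x.
- jig: the drilling jig, same axes as seat: cream bed plate 265 mm long (x), 100 mm wide, 15 mm thick, fixed to the bench; origin on the bench, 75 mm behind seat. At its +x end a V-block, 45 mm tall above the bed, with an upright 90 degree notch open towards the clamp; each face runs 45 mm from the corner, so that the mouth is 64 mm wide. Faces and clamp nose are slippery ground steel.
- vface_left: V face on the +y side of the jig: a steel plate 45 mm long (its own x), 14 mm thick, 45 mm tall; origin at the plate's centre
- vface_right: V face on the -y side of the jig, the same size; origin at the plate's centre
- clamp: the sliding clamp on the bed, same axes as seat; origin on the bed under the centre of its black post. It slides along x only and stays where it is left; sliding it takes about 5 N. Cream block 50 x 50 mm, top 47 mm above the bed, with the post on it. It starts drawn back, 140 to 160 mm behind seat, and travels to 75 mm behind it.
- clamp_grip (a point): grip point on the clamp's black post, on its centre line 78 mm above the bed; the post is 18 mm (x) by 28 mm (y), top 96 mm above the bed. The clamp's round steel nose (30 mm across, 25 mm above the bed) points to +x; its flat end stands 75 mm ahead of the post's centre plus 0 to 8 mm, as its screw was left. That is not measured: where it meets the blank must be felt.
Mind the look-alikes: they are no part of the job. Leave any yellow look-alike of the blank alone.

How it is judged:
By the outcome, as a careful person would: the job done as asked, in the order asked, and still so for the second after the job is handed in, with the robot touching nothing.
It also fails if it takes over 72 s, if anything falls off the work surface, if the arm or the gripper's body presses on something with over 40 N, if the wrist force passes 120 N, or if a joint passes its speed limit or range.

## Robot

A 6-joint arm with a two-finger parallel gripper is mounted at the origin on the work surface. World frame = base frame: x ahead of the robot, y to its left, z up, the work surface at z = 0. Lengths are in m, angles in rad, forces in N, time in s.
With the tool pointing down it reaches from about 0.35 to 0.8 m from the base axis. Payload 7.3 kg.
Tool frame: the origin (TCP) lies between the finger pads; the fingertips stand 25 mm ahead of it and the grasp point (between the pads) lies 6 mm ahead of it (r.tip_extent is the distance from the TCP to the fingertips, in m); z points along the fingers, y is the direction in which the jaws open and shut (so a half turn about z gives the same grasp; the last joint's range is limited). The gripper opens to 85 mm and grips with 20 to 120 N. Pads are 22 mm wide; open, the fingers measure 114 mm over their backs; the gripper's body (76 mm by 85 mm) begins 54 mm behind the grasp point. The pads swing forward as they close: fully open they stand 13 mm farther back than shut.
Start: joints at [1.125, 0.342, 1.524, -0, 1.275, -0.146], TCP at [0.155, 0.502, 0.256] pointing down, gripper open.
Joint ranges: [-2.53, 2.53], [-0.77, 2.02], [0.04, 2.7], [-1, 4.14], [0.28, 2.66], [-3.11, 3.11]. Speed limits (rad/s): [2.57, 2.57, 3.14, 3.14, 3.14, 3.14].

## Interface

Orientations are given as a unit quaternion [x, y, z, w].
In Python, from workcell import r, command_gripper, optics gives the robot as it stands. The module is installed in compiled form; this text tells all that it offers. Calls block until the motion is done:
- r.reach(position, orientation): joint-space move of the TCP to a pose.
- r.move_straight(position, orientation=None, speed=0.15, max_force=None): straight line of the TCP; orientation=None keeps the orientation; speed is the mean speed in m/s. With max_force (N) it stops when the force on the tool has changed by that much, and returns True; else False.
- r.movej(angles): joint-space move.
- command_gripper(opening, force=None): finger opening in m; force is the grip in N (None keeps the last); returns when the fingers have stopped.
- r.hold(seconds).
- r.solve_ik(position, orientation): joint angles nearest the present ones, or None.
- r.read_state(): the state.
- optics.get_image(name): name is "scene" or "top" or "wrist"; returns (picture, depth): 480x640x3 uint8, red, green, blue; 480x640 float32, m along the optical axis (not along the pixel's ray), 0 where there is no reading.
- optics.camera_model(name): a dict with "K" (3x3 intrinsics, pixels), "R" (3x3) and "t" (3): a world point X has camera coordinates R X + t; the wrist camera has in their place "tool_from_camera" (4x4, takes a point from camera to tool coordinates, whose origin is the TCP and whose axes are the flange's). Camera axes: x right, y down, z forward; pixel columns grow to the right and rows downward; lengths in m; the calibration is good to about 2 mm. A picture is of the moment at which its call begins: read the wrist's pose just before it. camera_model takes no time and is no camera call.
A pose or a line that the arm cannot do raises r.PlanningError and nothing moves.
- r.finish_job(): hands the job in, once; it reports no verdict.
The state is a dict: "time_s": time; "joint_positions": joint angles; "dq": joint speeds; "tau": joint torques, N m; "eef_pos": TCP position; "eef_rot": TCP orientation; "contact_force": force on the tool from outside, world axes, zero at the start; "torque": the same for the moment, N m; "grip_width": finger opening in m.
Only numpy, scipy, OpenCV 4.12 (cv2) and the standard library are available. Lean on these libraries where they do the work, as an engineer would, in place of code of your own. Each camera call takes 0.05 s, during which the arm holds its last target. There are 200 camera calls.

## Working session

There is one attempt and no reset: what is moved stays moved. The work goes in short steps, each a Python script; the robot and the scene stay as the last script left them, time stands still between calls to the robot, and variables do not carry over. Pictures are saved under pics/ and viewed, about 8 in all and at most 12, crops included, and the job is handed in when it is done.

```bash
mkdir -p pics; ls
python3 - <<'E'
from workcell import r, optics
import cv2,numpy as np
for n in("scene","top"):
    p,d=optics.get_image(n); np.savez(f"{n}.npz",p=p,d=d,**optics.camera_model(n))
    cv2.imwrite(f"pics/{n}1.png",p[:,:,::-1]); m=optics.camera_model(n)
    print(n,m["K"].tolist(),np.round(-m["R"].T@m["t"],3),np.round(m["R"],2).tolist())
print(r.read_state()["time_s"], r.read_state()["eef_rot"]); print(optics.camera_model("wrist"))
E
```

```text
pics
scene [[483.9730612783805, 0.0, 320.8419772711931], [0.0, 483.9730612783805, 237.37391421321277], [0.0, 0.0, 1.0]] [ 0.991 -0.227  0.809] [[0.27, 0.96, -0.01], [0.83, -0.24, -0.51], [-0.49, 0.13, -0.86]]
top [[539.1125383831157, 0.0, 319.5647812509527], [0.0, 539.1125383831157, 240.89594867842678], [0.0, 0.0, 1.0]] [ 0.48  -0.1    1.064] [[0.02, -1.0, 0.0], [-1.0, -0.02, -0.08], [0.08, -0.0, -1.0]]
0.1 [ 1.49333718e-01  9.88786624e-01 -6.41770952e-04 -2.04528460e-04]
{'K': array([[358.19257638,   0.        , 316.97642899],
       [  0.        , 358.19257638, 247.07170544],
       [  0.        ,   0.        ,   1.        ]]), 'tool_from_camera': array([[ 4.73606891e-04, -9.55852913e-01, -2.93845170e-01,
         7.58538906e-02],
       [ 9.99999646e-01,  6.56967116e-04, -5.25301159e-04,
         1.07042630e-04],
       [ 6.95157257e-04, -2.93844817e-01,  9.55852886e-01,
        -1.18039585e-01],
       [ 0.00000000e+00,  0.00000000e+00,  0.00000000e+00,
         1.00000000e+00]])}
```

View pics/top1.png

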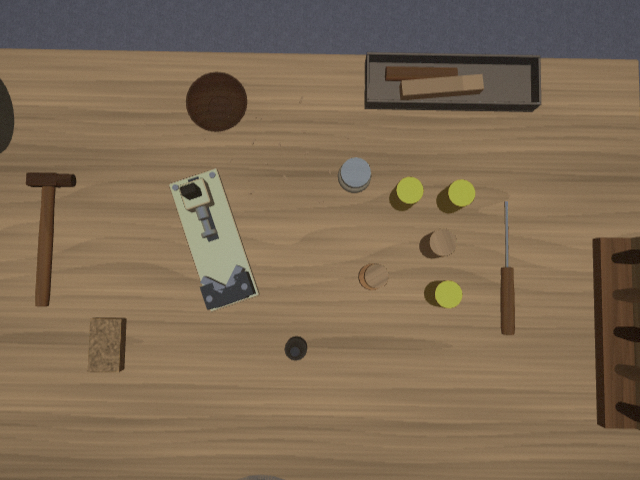

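View pics/scene1.png

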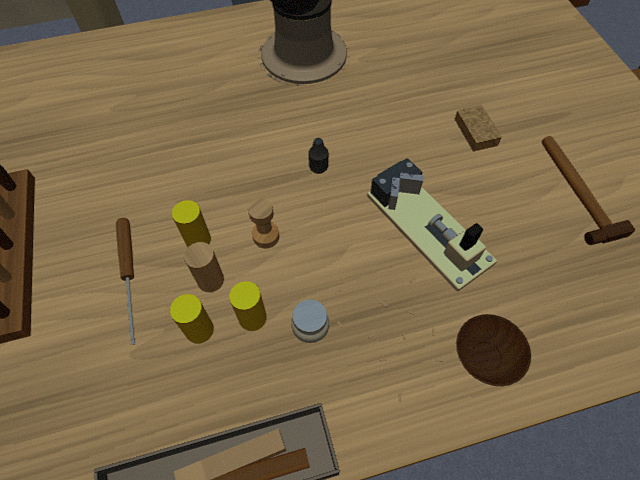

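Top view: the pale plain cylinder is at (442,243) and at (204,267) in the scene view. Of the others:
- The waisted part is at (375,277) top, (263,222) scene.
- The yellow look-alikes are at (410,190), (461,193) and (448,294) top.
- The jig runs from the clamp post (190,190) to the V (228,285).

The plain pale straight-sided one is the blank. Next I'll measure it and make an enlarged crop to confirm.

```bash
cat > h.py <<'E'
import numpy as np,cv2
def ray(m,uv,z):
    uv=np.atleast_2d(uv).astype(float); K,R,t=m["K"],m["R"],m["t"]
    d=(np.c_[uv,np.ones(len(uv))]@np.linalg.inv(K).T)@R; c=-R.T@t
    return c+d*((z-c[2])/d[:,2])[:,None]
def cloud(m,d):
    v,u=np.mgrid[:d.shape[0],:d.shape[1]]
    P=np.stack([(u-m["K"][0,2])/m["K"][0,0]*d,(v-m["K"][1,2])/m["K"][1,1]*d,d],-1)
    return (P-m["t"])@m["R"]
E
python3 - <<'E'
from h import *
m=np.load("top.npz"); p,d=m["p"],m["d"]; W=cloud(m,d)
for lab,(lo,hi) in {"z~.1":(.09,.11),"post":(.1,.125),"vblk":(.052,.07),"clampblk":(.056,.068)}.items():
    mk=((W[...,2]>lo)&(W[...,2]<hi)&(d>0)).astype(np.uint8)
    n,L,s,c=cv2.connectedComponentsWithStats(mk)
    for i in range(1,n):
        if s[i,4]>60:
            P=W[L==i]; print(lab,c[i].round(1),s[i,2:5],np.median(P,0).round(4),(P.min(0)+P.max(0)).round(4)/2)
hsv=cv2.cvtColor(p,cv2.COLOR_RGB2HSV)
for name,z in(("jig",.015),):
    print(hsv[250,220],hsv[290,228])
    mk=cv2.inRange(hsv,(25,30,110),(45,130,255))
    mk[:, :160]=0; mk[:,265:]=0; mk=cv2.morphologyEx(mk,cv2.MORPH_OPEN,np.ones((2,2)))
    mk[320:]=0; mk[:165]=0
    pts=cv2.findNonZero(mk)[:,0]; q=ray(m,pts,z)[:,:2].astype(np.float32)
    rr=cv2.minAreaRect(q); print("jig rect",rr,cv2.boxPoints(rr).round(3).tolist())
s=np.load("scene.npz")["p"]; a=s[190:350,150:340]; b=p[165:320,160:260]
a=cv2.resize(a,(475,400),interpolation=3); b=cv2.resize(b,(258,400),interpolation=3)
cv2.imwrite("pics/crop1.png",np.hstack([a,b])[:,:,::-1])
E
```

```text
z~.1 [409.  189.9] [ 29  29 604] [ 0.652  -0.2643  0.1003] [ 0.65265 -0.26505  0.0986 ]
z~.1 [460.5 192.6] [ 28  28 617] [ 0.6485 -0.3571  0.1003] [ 0.64935 -0.3579   0.09815]
z~.1 [191.5 191.7] [18 15 66] [0.6402 0.126  0.1018] [0.64675 0.13175 0.10025]
z~.1 [442.1 241.7] [ 29  28 627] [ 0.5588 -0.3239  0.1002] [ 0.55945 -0.3246   0.098  ]
z~.1 [632.  255.9] [ 12  15 100] [ 0.5388 -0.6638  0.0994] [ 0.53945 -0.66855  0.1    ]
z~.1 [376.  275.4] [ 25  24 477] [ 0.4973 -0.2057  0.1003] [ 0.4967  -0.206    0.09805]
z~.1 [447.4 293.5] [ 29  28 635] [ 0.4662 -0.3329  0.1004] [ 0.4667  -0.33365  0.0981 ]
z~.1 [633.1 294.4] [ 12  14 109] [ 0.4709 -0.6643  0.1   ] [ 0.47005 -0.6674   0.0999 ]
z~.1 [634.1 333.7] [ 11  15 104] [ 0.4012 -0.6636  0.1003] [ 0.39995 -0.6668   0.09995]
z~.1 [635.3 373.5] [ 9 16 97] [ 0.3316 -0.6641  0.0993] [ 0.3303 -0.6665  0.1   ]
z~.1 [636.1 413.8] [ 9 15 96] [ 0.2621 -0.6637  0.099 ] [ 0.26005 -0.66685  0.1    ]
post [409.2 189.3] [ 28  28 342] [ 0.6531 -0.2642  0.1014] [ 0.65285 -0.26495  0.10335]
post [461.3 191.8] [ 27  27 340] [ 0.6495 -0.3582  0.1013] [ 0
[... 1105 characters left out ...]
[ 0.26105 -0.6687   0.0611 ]
clampblk [  5.7 119.9] [  9  62 218] [0.7796 0.4934 0.0626] [0.77785 0.493   0.062  ]
clampblk [196.5 195.1] [ 33  32 452] [0.6373 0.125  0.062 ] [0.64615 0.13335 0.0619 ]
clampblk [225.7 288.8] [  54   46 1309] [0.4676 0.0655 0.0605] [0.47265 0.06705 0.062  ]
clampblk [295.3 347.6] [ 19  20 121] [ 0.3659 -0.0637  0.059 ] [ 0.3607  -0.06195  0.0618 ]
[ 34  43 171] [150   4  57]
jig rect ((0.5630856156349182, 0.10198412835597992), (0.2615306079387665, 0.09666722267866135), 20.036100387573242) [[0.42399999499320984, 0.10300000011920929], [0.4569999873638153, 0.012000000104308128], [0.7020000219345093, 0.10100000351667404], [0.6690000295639038, 0.19200000166893005]]
```

View pics/crop1.png

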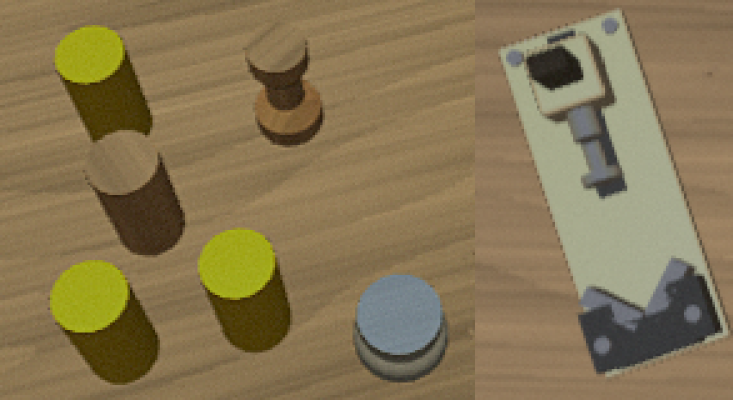

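The crop confirms it: the blank is the straight-sided pale cylinder at crop (135,190), and the waisted part at (288,90) stays put. Top-view measurements:
- **Blank:** (0.560,-0.3245), with its top at z=0.100 as it should be.
- **Jig:** 262x97 mm measured against 265x100, long axis at 20°, V at the low-x end.

The wrist camera gives a closer look at both on the way.

```bash
cat >> h.py <<'E'
from scipy.spatial.transform import Rotation as Ro
def down(deg):
    a,b=np.cos(np.radians(deg)),np.sin(np.radians(deg))
    return Ro.from_matrix(np.c_[[-b,a,0],[a,b,0],[0,0,-1]]).as_quat()
def wrist(r,optics):
    s=r.read_state(); p,d=optics.get_image("wrist"); m=optics.camera_model("wrist")
    T=np.eye(4); T[:3,:3]=Ro.from_quat(s["eef_rot"]).as_matrix(); T[:3,3]=s["eef_pos"]
    C=np.linalg.inv(T@m["tool_from_camera"])
    return p,d,dict(K=m["K"],R=C[:3,:3],t=C[:3,3])
E
python3 - <<'E'
from h import *
from workcell import r,optics
for n,pos,deg in(("jig",[.56,.10,.27],110),("blank",[.56,-.3245,.24],76)):
    c=[(np.abs(q-r.read_state()["joint_positions"]).max(),k) for k in(deg,deg-180) if (q:=r.solve_ik(pos,down(k))) is not None]
    k=min(c)[1]; r.reach(pos,down(k)); r.hold(.2)
    p,d,m=wrist(r,optics); np.savez(f"w_{n}.npz",p=p,d=d,**m); cv2.imwrite(f"pics/w_{n}.png",p[:,:,::-1])
    print(n,c,k,r.read_state()["time_s"],r.read_state()["contact_force"])
    W=cloud(m,d); Z=W[...,2]
    for lab,(lo,hi) in {"disc/post":(.092,.12),"vblk/clamp":(.054,.068)}.items():
        N,L,s,cc=cv2.connectedComponentsWithStats(((Z>lo)&(Z<hi)&(d>0)).astype(np.uint8))
        for i in range(1,N):
            if s[i,4]>150:
                P=W[L==i].astype(np.float32); rr=cv2.minAreaRect(np.ascontiguousarray(P[:,:2]))
                print(lab,cc[i].round(),s[i,4],np.median(P,0).round(4),np.round(rr[0],4),np.round(rr[1],4),round(rr[2],1))
m=np.load("w_blank.npz"); j=np.load("w_jig.npz")
cv2.imwrite("pics/w2.png",np.hstack([cv2.resize(x["p"],(400,300)) for x in(m,j)])[:,:,::-1])
E
```

```text
jig [(np.float64(1.7318632029150558), 110), (np.float64(1.4097294506747367), -70)] -70 2.4 [0.44564741 0.88780318 0.70284836]
disc/post [316. 112.] 997 [0.6453 0.1336 0.1112] [0.6454 0.1337] [0.0177 0.0273] 20.2
disc/post [600. 383.] 511 [ 0.511  -0.2041  0.1003] [ 0.5098 -0.2073] [0.043  0.0165] 79.2
vblk/clamp [316. 116.] 2465 [0.6429 0.1329 0.0623] [0.6454 0.1336] [0.0487 0.0501] 20.1
vblk/clamp [316. 312.] 4145 [0.4688 0.0663 0.0607] [0.4723 0.0704] [0.0645 0.0901] 20.3
vblk/clamp [560. 365.] 274 [ 0.5015 -0.1942  0.0599] [ 0.499  -0.1987] [0.0159 0.0281] 67.7
vblk/clamp [634. 416.] 168 [ 0.47   -0.3106  0.0595] [ 0.4715 -0.3111] [0.0051 0.0178] 78.7
vblk/clamp [393. 421.] 349 [ 0.3707 -0.058   0.0593] [ 0.3692 -0.0625] [0.0374 0.0171] 86.9
blank [(np.float64(3.2335936550896154), 76), (np.float64(0.6865554924342366), -104)] -104 4.2167 [0.40278055 0.26432304 1.04628581]
disc/post [336. 104.] 4515 [ 0.6496 -0.3588  0.1005] [ 0.649  -0.3589] [0.0494 0.0486] 76.0
disc/post [204. 135.] 4346 [ 0.6527 -0.2661  0.1004] [ 0.6522 -0.2652] [0.0494 0.049 ] 45.3
disc/post [319. 240.] 3346 [ 0.5603 -0.3253  0.1005] [ 0.5591 -0.3251] [0.049  0.0488] 77.9
disc/post [357. 342.] 2702 [ 0.4688 -0.3346  0.1006] [ 0.4663 -0.3345] [0.0498 0.049 ] 27.8
disc/post [218. 343.] 454 [ 0.4942 -0.2232  0.1   ] [ 0.4918 -0.221 ] [0.0126 0.039 ] 71.8
vblk/clamp [244. 137.] 168 [ 0.6462 -0.2874  0.0616] [ 0.6462 -0.2823] [0.0135 0.0438] 71.5
vblk/clamp [349. 302.] 335 [ 0.4878 -0.3353  0.061 ] [ 0.4804 -0.3328] [0.0216 0.0492] 5.5
vblk/clamp [217. 312.] 174 [ 0.5057 -0.2157  0.0594] [ 0.5025 -0.2121] [0.0271 0.0115] 45.6
vblk/clamp [  5. 397.] 223 [0.4647 0.0223 0.0592] [0.4637 0.0235] [0.0128 0.027 ] 71.9
```

View pics/w2.png

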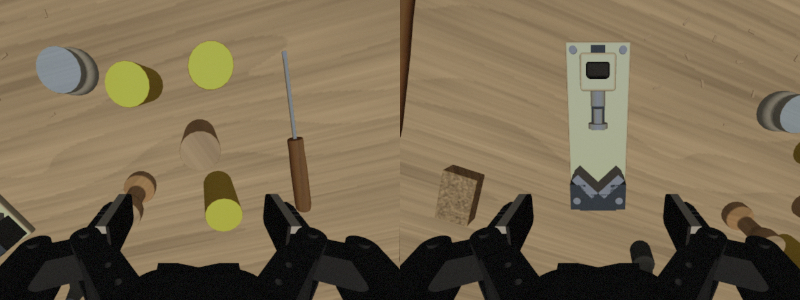

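Wrist view: the blank is at (200,145) in the left half, and its top centre (0.559,-0.325) agrees with the top camera to 1 mm. The jig is at (598,125) in the right half, with post 17.7x27.3 mm at (0.6454,0.1337) and axis 20.2°. Next I'll fit the V's faces from the same image to get the seat, then grasp the blank.

Run:
```python
from h import *
from workcell import r,command_gripper
m=np.load("w_jig.npz"); W=cloud(m,m["d"])
ang=np.radians(200.2); ax=np.array([np.cos(ang),np.sin(ang)]); ay=np.array([-ax[1],ax[0]]); post=np.array([.6454,.1337])
Q=W[(W[...,2]>.054)&(W[...,2]<.066)]; q=np.c_[(Q[:,:2]-post)@ax,(Q[:,:2]-post)@ay]
q=q[(q[:,0]>.12)&(q[:,0]<.25)&(abs(q[:,1])<.06)]
print("extent",q.min(0),q.max(0)); L=[]
for s in(1,-1):
    b=[(y,np.percentile(q[(abs(q[:,1]-y)<.001),0],2)) for y in s*np.arange(.008,.027,.002)]
    f=np.polyfit(*np.array(b).T,1); L.append(f); print(s,f)
yc=(L[1][1]-L[0][1])/(L[0][0]-L[1][0]); xc=np.polyval(L[0],yc)
seat=post+ax*(xc-.035)+ay*yc; print("corner",xc,yc,"seat",seat,"post behind seat",xc-.035)
np.savez("jig.npz",ax=ax,ay=ay,post=post,seat=seat)
B=np.array([.5592,-.325]); g=.072; q0=down(-104)
r.move_straight([*B,g+.006+.02],q0,speed=.15); print(r.move_straight([*B,g+.006],speed=.08,max_force=15))
command_gripper(.04,40); s=r.read_state(); print(s["grip_width"],s["contact_force"],s["eef_pos"])
r.move_straight([*B,.30],speed=.2); s=r.read_state(); print(s["grip_width"],s["contact_force"],s["time_s"])
```

```text
extent [ 0.15199807 -0.04536058] [0.21664361 0.04469126]
1 [-0.98592057  0.18274924]
-1 [1.01913827 0.18424487]
corner 0.18348466313843148 -0.0007459267656692358 seat [0.50579061 0.08312856] post behind seat 0.14848466313843148
False
0.048910717710036834 [ 0.10427845 -1.03089333  2.44408359] [ 0.55948282 -0.32525185  0.07851517]
0.049550703783670796 [-0.3954968  -0.13858871 -1.77660742] 7.4
```

The V fit is sound: slopes of about ±1, corner on the centre line to 0.7 mm, and the post 148 mm behind the seat (140–160 expected). The blank is held, with the grip at 49.5 mm. Next I'll place it 8 mm short of the seat.

Run:
```python
from h import *
from workcell import r,command_gripper,optics
J=np.load("jig.npz"); ax,seat=J["ax"],J["seat"]; t=seat-.008*ax; q=down(-69.8)
r.reach([*t,.26],q); r.move_straight([*t,.108],speed=.15); r.hold(.2)
print(r.move_straight([*t,.0915],speed=.03,max_force=5)); s=r.read_state(); print(s["eef_pos"],s["contact_force"])
command_gripper(.075); r.move_straight([*t,.24],speed=.15)
b=[*(seat-.06*ax),.26]; r.reach(b,q); r.hold(.2)
p,d,m=wrist(r,optics); cv2.imwrite("pics/w_placed.png",p[60:400,120:520,::-1])
W=cloud(m,d); Z=W[...,2]; 
N,L,st,cc=cv2.connectedComponentsWithStats(((Z>.106)&(Z<.13)&(d>0)).astype(np.uint8))
for i in range(1,N):
    if st[i,4]>150:
        P=W[L==i].astype(np.float32); rr=cv2.minAreaRect(np.ascontiguousarray(P[:,:2])); dd=np.array(rr[0])-seat
        print(cc[i].round(),np.median(P[:,2]),np.round(rr[0],4),np.round(rr[1],4),"rel seat",dd@ax,dd@J["ay"])
print(r.read_state()["time_s"])
```

```text
True
[0.51321405 0.08562426 0.09332009] [-0.0134468  -1.65398604  3.73211572]
[319. 113.] 0.111171484 [0.6456 0.1334] [0.0179 0.0276] rel seat -0.1485750433084965 0.0010964672029050992
[317. 298.] 0.11550659 [0.5129 0.0865] [0.0491 0.0492] rel seat -0.007828774136717911 -0.0006906018915229998
12.8833
```

View pics/w_placed.png

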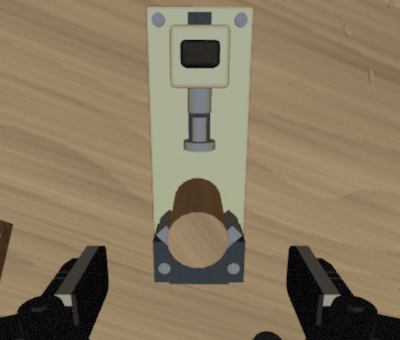

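The blank stands upright with its top level at z=0.1155, 7.8 mm short of the seat and within 0.7 mm of centre. It is at (197,240) in the picture, clear of both faces and of the nose at (198,146). Next I'll grip the post across the slide direction and push, feeling the force.

Run:
```python
from h import *
from workcell import r,command_gripper
J=np.load("jig.npz"); ax=J["ax"]; P=np.array([.6455,.1336]); z=.098
F=lambda: -(r.read_state()["contact_force"][:2]@ax)
c=[(np.abs(q-r.read_state()["joint_positions"]).max(),k) for k in(20.2,-159.8) if (q:=r.solve_ik([*P,.2],down(k))) is not None]
k=min(c)[1]; print(c)
r.reach([*P,.22],down(k)); command_gripper(.05); r.hold(.1); f0=F()
r.move_straight([*P,.13],speed=.12); print(r.move_straight([*P,z],speed=.05,max_force=10))
command_gripper(.01,40); s=r.read_state(); print("w",s["grip_width"],"f0",f0,"F",F(),s["time_s"])
X=lambda d:[*(P+ax*d),z]
print(r.move_straight(X(.028),speed=.03,max_force=12),F()-f0)
d=.028
while d<.055:
    d+=.001; st=r.move_straight(X(d),speed=.008,max_force=10); f=F()-f0
    print(round(d,4),st,round(f,2),round((r.read_state()["eef_pos"][:2]-P)@ax,4))
    if f>8 or st: break
print(r.read_state()["time_s"],r.read_state()["grip_width"])
```

```text
[(np.float64(1.531398453588491), 20.2), (np.float64(1.610194200001302), -159.8)]
False
w 0.017709809426930952 f0 0.4028668697418136 F 1.0777013548385197 16.7917
False 3.8739918622387255
0.029 False 4.45 0.0285
0.03 False 3.85 0.0295
0.031 False 5.12 0.0305
0.032 False 3.56 0.0314
0.033 False 3.69 0.0325
0.034 False 4.95 0.0335
0.035 False 4.91 0.0344
0.036 False 4.49 0.0353
0.037 False 5.3 0.0363
0.038 False 4.01 0.0373
0.039 False 5.13 0.0383
0.04 False 5.17 0.0393
0.041 False 4.87 0.0401
0.042 False 5.83 0.0411
0.043 False 10.1 0.0412
22.0 0.017150504993954794
```

Free sliding took about 4.8 N, and a firm stop came at 41 mm travel (40.5–48.5 predicted), rising about 5 N per mm. I'll push on to about 17 N total, which is 12 N on the blank.

Run:
```python
from h import *
from workcell import r
J=np.load("jig.npz"); ax=J["ax"]; P=np.array([.6455,.1336]); f0=.403
def F():
    v=[]
    for _ in range(5): r.hold(.03); v.append(-(r.read_state()["contact_force"][:2]@ax))
    return np.mean(v)-f0
print(F()); d=.043
while d<.05:
    d+=.0004; st=r.move_straight([*(P+ax*d),.098],speed=.006,max_force=8); f=F()
    print(round(d,4),st,round(f,2),round((r.read_state()["eef_pos"][:2]-P)@ax,4))
    if f>16.3: break
print(r.read_state()["time_s"],r.read_state()["contact_force"])
```

```text
10.266003374609923
0.0434 False 11.9 0.0412
0.0438 False 13.66 0.0412
0.0442 False 15.41 0.0412
0.0446 False 16.97 0.0413
23.8333 [15.68207426  8.33861251 -1.67303612]
```

Run:
```python
from h import *
from workcell import r,command_gripper,optics
J=np.load("jig.npz"); ax,seat=J["ax"],J["seat"]
command_gripper(.045); e=r.read_state()["eef_pos"]; print(r.read_state()["contact_force"])
r.move_straight([e[0],e[1],.2],speed=.12)
r.reach([*(seat-.06*ax),.26],down(-69.8)); r.hold(.2)
p,d,m=wrist(r,optics); W=cloud(m,d); Z=W[...,2]
N,L,st,cc=cv2.connectedComponentsWithStats(((Z>.106)&(Z<.13)&(d>0)).astype(np.uint8))
for i in range(1,N):
    if st[i,4]>150:
        P=W[L==i].astype(np.float32); rr=cv2.minAreaRect(np.ascontiguousarray(P[:,:2])); dd=np.array(rr[0])-seat
        a=np.linalg.lstsq(np.c_[P[:,:2],np.ones(len(P))],P[:,2],rcond=None)[0][:2]
        print(cc[i].round(),np.median(P[:,2]),np.round(rr[1],4),"rel seat",dd@ax,dd@J["ay"],"tilt",a)
t,_=optics.get_image("top"); o=np.load("top.npz")["p"]
df=cv2.absdiff(t,o).max(2); N,L,st,cc=cv2.connectedComponentsWithStats(cv2.morphologyEx((df>45).astype(np.uint8),cv2.MORPH_OPEN,np.ones((3,3))))
print("changed",[(cc[i].round().tolist(),int(st[i,4])) for i in range(1,N) if st[i,4]>30])
s,_=optics.get_image("scene")
cv2.imwrite("pics/final.png",np.hstack([p[60:400,160:480],cv2.resize(s[130:300,350:510],(320,340),interpolation=3)])[:,:,::-1])
print(r.read_state()["time_s"])
```

```text
[-0.28179193 -0.71142468  0.23290511]
[319. 176.] 0.111242495 [0.0177 0.0276] rel seat -0.1064741748129208 0.0006421043649525449 tilt [-0.01023008 -0.00884968]
[318. 307.] 0.1155576 [0.0495 0.0488] rel seat -0.0004838067941782693 0.0004563948360077262 tilt [-0.04078194 -0.01600597]
changed [([145.0, 302.0], 10630), ([49.0, 158.0], 153), ([31.0, 179.0], 142), ([55.0, 189.0], 736), ([197.0, 183.0], 47), ([135.0, 188.0], 36), ([208.0, 190.0], 51), ([40.0, 197.0], 88), ([215.0, 216.0], 134), ([427.0, 247.0], 263), ([35.0, 245.0], 102), ([46.0, 244.0], 36), ([40.0, 260.0], 84), ([222.0, 264.0], 462), ([39.0, 275.0], 58), ([37.0, 316.0], 1468), ([43.0, 294.0], 34), ([122.0, 341.0], 68), ([24.0, 366.0], 565), ([19.0, 397.0], 121)]
26.95
```

View pics/final.png

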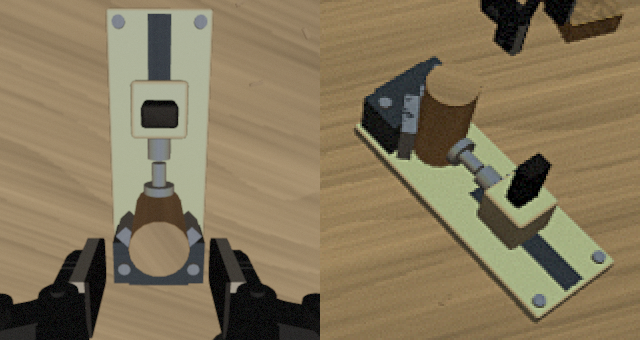

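The final view shows the blank seated in the V at (158,247), with the clamp nose touching it. Its centre is within 0.5 mm of the seat. The fitted tilt of 0.04 may come from side-wall pixels, so I'll recheck on the inner disc before handing in.

Run:
```python
from h import *
from workcell import r,optics
J=np.load("jig.npz"); ax,seat=J["ax"],J["seat"]
p,d,m=wrist(r,optics); W=cloud(m,d)
k=(np.hypot(W[...,0]-seat[0],W[...,1]-seat[1])<.018)&(W[...,2]>.1)&(d>0); P=W[k]
a=np.linalg.lstsq(np.c_[P[:,:2]-seat,np.ones(len(P))],P[:,2],rcond=None)[0]; print(len(P),"slope x,y jig",a[:2]@ax,a[:2]@J["ay"],"z",a[2])
if np.hypot(*a[:2])<.02: r.finish_job(); print("finished",r.read_state()["time_s"])
```

```text
1409 slope x,y jig 0.002191960020492853 -0.0009323103922663919 z 0.11567332015462604
the job is handed in; nothing more can be done
the job is handed in; nothing more can be done
```

The blank stands upright in the jig, pressed against both V faces by the clamp. I let go of it and handed the job in at about 27 s of the 72 s allowed.

**What I did:** I picked up the plain pale blank and stood it on the bed 8 mm short of the seat. I then gripped the clamp's black post and slid it up. Free sliding took about 4.8 N, and the firm stop came at 41 mm of travel. I pushed to about 17 N in total, so about 12 N on the blank, then released the post.

**Last checks:**
- **Position:** The blank's centre was within about 0.7 mm of the measured seat. The post stood 106 mm behind it, as expected with the nose in contact.
- **Upright:** A first tilt estimate read 2.5°. The recheck on the inner part of the top gave 0.1°, so the first figure most likely came from side-wall pixels.
- **Nip force:** The 12 N is worked out from the wrist force less the sliding friction. It could not be measured after I let go.
- **Other things on the bench:** Comparing top views before and after, the only changes near the other parts are at the blank's old place. The changes on the left (mallet and cork block) overlap the arm and its shadow, so I took them to be that and did not check those two separately.

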